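# Put four mixed-up forming stakes back in their own trays

## Robot

A 6-joint arm with a two-finger parallel gripper is mounted at the origin on the work surface. World frame = base frame: x ahead of the robot, y to its left, z up, the work surface at z = 0. Lengths are in m, angles in degrees, forces in N, time in s.
With the tool pointing down it reaches from about 0.375 to 0.75 m from the base axis. Payload 9 kg.
Tool frame: the origin (TCP) lies where the fingers leave the gripper's body, on its centre line; the fingertips stand 73 mm ahead of it and the grasp point (between the pads) lies 54 mm ahead of it (r.tcp_to_grasp is the distance from the TCP to the grasp point, in m); z points along the fingers, y is the line along which they close (so a half turn about z gives the same grasp; the last joint's range is limited). The gripper opens to 85 mm and grips with 20 to 120 N. Pads are 22 mm wide; open, the fingers measure 114 mm over their backs; the gripper's body (76 mm by 85 mm) begins 54 mm behind the grasp point. The pads swing forward as they close: fully open they stand 13 mm farther back than shut.
Start: joints at [-83.52, 5.964, 5.575, 89.605, 0, 77.527], TCP at [0.195, -0.567, 0.304] pointing down, gripper open.
Joint ranges: [-171.21, 171.21], [-48.23, 106.86], [-62.78, 66.21], [-105.2, 120.99], [-86.42, 89.51], [-180, 180]. Speed limits (degrees/s): [127.2, 127.2, 147.25, 180, 180, 180].

## Interface

Orientations are given as a 3x3 rotation matrix whose columns are the frame's x, y, z axes.
In Python, from rig import r, effector, planner, sensors, eyes, sign_off gives the robot as it stands. The module is installed in compiled form; this text tells all that it offers. Calls block until the motion is done:
- r.move_ptp(position, orientation): joint-space move of the TCP to a pose.
- r.line_to(position, rot=None, feed=0.15, until_force=None): straight line of the TCP; rot=None keeps the orientation; feed is the mean speed in m/s. With until_force (N) it stops when the force on the tool has changed by that much, and returns True; else False.
- r.set_joints(angles): joint-space move.
- effector.gripper_to(opening, newtons=None): finger opening in m; newtons is the grip in N (None keeps the last); returns when the fingers have stopped.
- r.hold(seconds).
- planner.ik(position, orientation): joint angles nearest the present ones, or None.
- sensors.get_state(): the state.
- eyes.capture(name): name is "scene" or "top" or "wrist"; returns a dict with "frame" (480x640x3 uint8, blue, green, red), "z_map" (480x640 float32, m along the optical axis (not along the pixel's ray), 0 where there is no reading), "vfov" (degrees; the focal length in pixels is half the picture's height over the tangent of half this angle, whatever the lens; pixels are square), "cx", "cy" (the principal point, pixels), "R" (3x3) and "t" (3): a world point X has camera coordinates R X + t. Camera axes: x right, y down, z forward; pixel columns grow to the right and rows downward; lengths in m; the calibration is good to about 2 mm. A picture is of the moment at which its call begins.
A pose or a line that the arm cannot do raises r.PlanningError and nothing moves.
- sign_off(): hands the job in; it is judged then, once.
The state is a dict: "time": time; "q": joint angles; "joint_vel": joint speeds; "tau": joint torques, N m; "ee_pos": TCP position; "ee_rot": TCP orientation; "force": force on the tool from outside, world axes, zero at the start; "ft_torque": the same for the moment, N m; "gripper_width": finger opening in m; "finger_force": force on a finger pad.
Only numpy, scipy, OpenCV 4.12 (cv2) and the standard library are available. Lean on these libraries where they do the work, as an engineer would, in place of code of your own. Each camera call takes 0.05 s, during which the arm holds its last target. There are 200 camera calls.

## Task

The four forming stakes on the metalsmith's bench each stand in another one's tray: put every stake upright into the tray of the same colour as its foot. Make room by setting a stake down in the empty white tray on the way, and leave that tray empty again at the end. Do not topple any stake or the amber oil bottle.

Things in the scene. Friction and masses are not known exactly. Their poses are not given: they have to be found in the camera images.
- stake_red: loose forming stake with a red foot, 0.4 kg or so, standing upright: round red foot 52 mm across and 12 mm high, then a plain round steel stem 34 mm across from 12 to 54 mm above the underside (grip it there), then a round dome on top; 77 mm high in all. Origin: centre of its underside; z up along the stem.
- stake_blue: loose forming stake with a blue foot, 0.4 kg or so, standing upright: round blue foot 52 mm across and 12 mm high, then a plain round steel stem 34 mm across from 12 to 54 mm above the underside (grip it there), then a pointed cone on top; 84 mm high in all. Origin: centre of its underside; z up along the stem.
- stake_green: loose forming stake with a green foot, 0.4 kg or so, standing upright: round green foot 52 mm across and 12 mm high, then a plain round steel stem 34 mm across from 12 to 54 mm above the underside (grip it there), then a square block 23 mm wide on top; 76 mm high in all. Origin: centre of its underside; z up along the stem.
- stake_yellow: loose forming stake with a yellow foot, 0.4 kg or so, standing upright: round yellow foot 52 mm across and 12 mm high, then a plain round steel stem 34 mm across from 12 to 54 mm above the underside (grip it there), then an upright flat blade 30 x 8 mm on top; 78 mm high in all. Origin: centre of its underside; z up along the stem.
- tray_red: red tray, home of the stake with the red foot: fixed square tray 82 x 82 mm outside, 72 x 72 mm inside, floor 4 mm thick, rim 10 mm above the bench (6 mm above its floor). Origin: centre of its underside, on the bench; x and y along its sides, z up. All five trays are alike but for colour.
- tray_blue: blue tray, home of the stake with the blue foot: fixed square tray 82 x 82 mm outside, 72 x 72 mm inside, floor 4 mm thick, rim 10 mm above the bench (6 mm above its floor). Origin: centre of its underside, on the bench; x and y along its sides, z up. All five trays are alike but for colour.
- tray_green: green tray, home of the stake with the green foot: fixed square tray 82 x 82 mm outside, 72 x 72 mm inside, floor 4 mm thick, rim 10 mm above the bench (6 mm above its floor). Origin: centre of its underside, on the bench; x and y along its sides, z up. All five trays are alike but for colour.
- tray_yellow: yellow tray, home of the stake with the yellow foot: fixed square tray 82 x 82 mm outside, 72 x 72 mm inside, floor 4 mm thick, rim 10 mm above the bench (6 mm above its floor). Origin: centre of its underside, on the bench; x and y along its sides, z up. All five trays are alike but for colour.
- tray_spare: white spare tray, empty at the start: fixed square tray 82 x 82 mm outside, 72 x 72 mm inside, floor 4 mm thick, rim 10 mm above the bench (6 mm above its floor). Origin: centre of its underside, on the bench; x and y along its sides, z up. All five trays are alike but for colour.
- oil_bottle: loose amber glass oil bottle with a black cap, 50 mm across, 110 mm high, standing among the trays; not to be knocked over. Origin: centre of its underside; z up.
Not all that is in view belongs to the job. Of the things that look like the tray_yellow, take the one that is farthest to the robot's right at the start.

How it is judged:
By the outcome, as a careful person would: the job done as asked, in the order asked, and still so for the second after the job is handed in, with the robot touching nothing.
It also fails if it takes over 144 s, if anything falls off the work surface, if the arm or the gripper's body presses on something with over 40 N, if the wrist force passes 120 N, or if a joint passes its speed limit or range.

## Working session

There is one attempt and no reset: what is moved stays moved. The work goes in short steps, each a Python script; the robot and the scene stay as the last script left them, time stands still between calls to the robot, and variables do not carry over. Pictures are saved under pics/ and viewed, at most 14 in all, crops included, and the job is handed in when it is done.

```bash
mkdir -p pics
python3 - <<'E'
from rig import *
import cv2,numpy as np
for n in("scene","top"):
    c=eyes.capture(n); cv2.imwrite(f"pics/{n}0.png",c["frame"])
    print(n,c["vfov"],c["cx"],c["cy"],np.round(c["R"],3).tolist(),np.round(c["t"],3),(c["z_map"]>0).mean())
    np.savez(f"{n}0.npz",**c)
print(sensors.get_state()["time"])
E
```

```text
scene 55.8293783251451 316.35568958791765 239.69492266847394 [[-0.634, 0.773, 0.013], [0.55, 0.463, -0.695], [-0.544, -0.434, -0.719]] [ 0.32  -0.269  1.184] 0.996015625
top 57.4313510750756 314.7667172630794 237.0586683141645 [[-0.017, -0.999, -0.031], [-0.993, 0.02, -0.114], [0.114, 0.029, -0.993]] [0.032 0.521 0.686] 0.996025390625
0.1
```

View pics/top0.png

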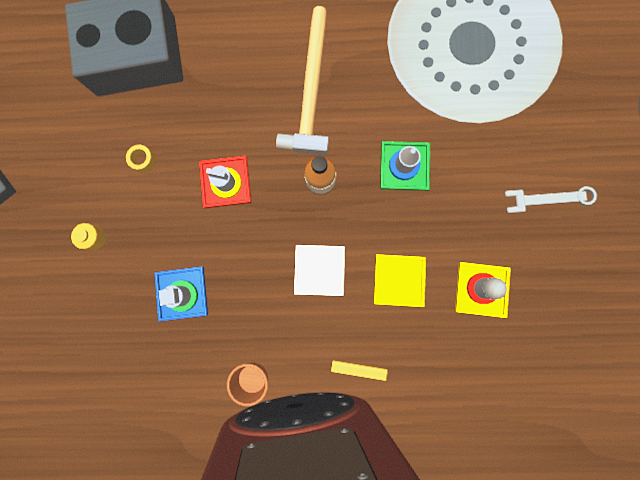

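View pics/scene0.png

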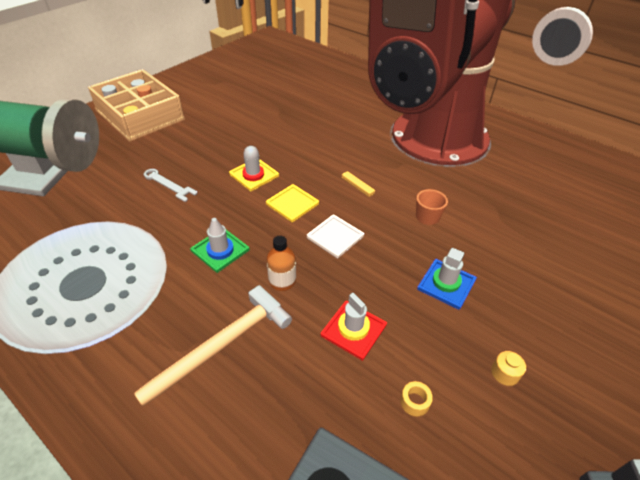

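The top view shows red stake (487,289) in a yellow tray (484,290), yellow stake (225,181) in red tray, green stake (180,295) in blue tray and blue stake (405,163) in green tray. The white spare is at (319,270) and the bottle at (320,174).

There are two tray_yellow candidates: (400,281), empty, and (484,290), holding the red stake. Image right is the robot's right (−y), so (484,290) is the one meant. I'll confirm it in a crop while I measure.

```bash
cat > h.py <<'E'
import numpy as np,cv2
def ray(c,px,z):
    f=240/np.tan(np.radians(float(c["vfov"]))/2); R,t=c["R"],c["t"]
    px=np.atleast_2d(px).astype(float)
    d=np.c_[(px[:,0]-c["cx"])/f,(px[:,1]-c["cy"])/f,np.ones(len(px))]@R
    o=-R.T@t
    return (o+d*((z-o[2])/d[:,2])[:,None])[:,:2]
HUE={"red":[(0,6),(174,180)],"yellow":[(24,34)],"green":[(50,80)],"blue":[(98,118)]}
def mask(c,col):
    h=cv2.cvtColor(c["frame"],cv2.COLOR_BGR2HSV)
    if col=="white": return cv2.inRange(h,(0,0,215),(180,25,255))
    return sum(cv2.inRange(h,(a,150,70),(b,255,255)) for a,b in HUE[col])
def blobs(c,col,z,amin=80):
    out=[]
    for k in cv2.findContours(mask(c,col),cv2.RETR_EXTERNAL,cv2.CHAIN_APPROX_NONE)[0]:
        if cv2.contourArea(k)<amin: continue
        w=(ray(c,k[:,0],z)*1000).astype(np.float32)   # outline on plane z, mm
        (x,y),s,a=cv2.minAreaRect(w); (cx,cy),rad=cv2.minEnclosingCircle(w)
        out.append((k[:,0].mean(0).round(),np.round([x,y]),np.round(s),round(a,1),np.round([cx,cy]),round(rad,1)))
    return out
E
python3 - <<'E'
from h import *
for n in("top","scene"):
    c=dict(np.load(n+"0.npz"))
    for col in("red","yellow","green","blue","white"):
        for z in(.010,.016):
            for b in blobs(c,col,z):
                if (z==.010 and 70<max(b[2])<100) or (z==.016 and 22<b[5]<31): print(n,col,z,*b)
    if n=="top":
        print("bottle cap",ray(c,(320,163),.11)); cv2.imwrite("pics/crop.png",cv2.resize(c["frame"][235:335,350:550],None,fx=4,fy=4))
E
```

```text
top red 0.01 [224. 181.] [624. 177.] [84. 83.] 5.6 [623. 177.] 57.8
top red 0.016 [480. 288.] [ 434. -245.] [43. 48.] 89.0 [ 434. -249.] 25.3
top yellow 0.01 [483. 289.] [ 432. -251.] [83. 83.] 82.4 [ 432. -251.] 57.2
top yellow 0.01 [400. 280.] [ 449. -116.] [83. 83.] 85.8 [ 450. -116.] 57.6
top yellow 0.016 [228. 185.] [617. 171.] [45. 51.] 45.0 [620. 174.] 26.6
top green 0.01 [405. 166.] [ 644. -132.] [81. 82.] 86.6 [ 643. -132.] 56.3
top blue 0.01 [181. 294.] [433. 249.] [81. 83.] 6.0 [433. 249.] 56.6
top blue 0.016 [402. 167.] [ 640. -127.] [50. 42.] 56.4 [ 644. -130.] 26.0
top white 0.01 [319. 270.] [469.  17.] [82. 82.] 87.2 [469.  17.] 56.6
top white 0.01 [305. 141.] [692.  43.] [88. 23.] 81.7 [691.  43.] 44.4
bottle cap [[0.62223192 0.01065998]]
scene red 0.01 [353. 330.] [624. 178.] [88. 85.] 5.5 [624. 178.] 59.5
scene red 0.016 [253. 174.] [ 440. -243.] [47. 44.] 45.8 [ 438. -246.] 27.3
scene yellow 0.01 [292. 201.] [ 448. -116.] [85. 84.] 85.7 [ 448. -116.] 56.4
scene yellow 0.01 [254. 175.] [ 430. -251.] [85. 84.] 82.5 [ 430. -250.] 56.1
scene yellow 0.016 [353. 327.] [624. 177.] [43. 50.] 30.5 [620. 175.] 26.3
scene green 0.01 [220. 251.] [ 644. -130.] [83. 81.] 86.8 [ 645. -129.] 55.3
scene green 0.016 [446. 282.] [437. 250.] [46. 50.] 14.6 [433. 249.] 27.6
scene blue 0.01 [446. 285.] [434. 251.] [87. 81.] 6.0 [434. 251.] 58.0
scene blue 0.016 [220. 250.] [ 648. -125.] [49. 48.] 48.9 [ 646. -127.] 28.1
scene white 0.01 [269. 304.] [677.  34.] [88. 23.] 81.6 [680.  34.] 44.6
scene white 0.01 [335. 234.] [467.  18.] [83. 83.] 87.8 [467.  18.] 56.8
```

View pics/crop.png

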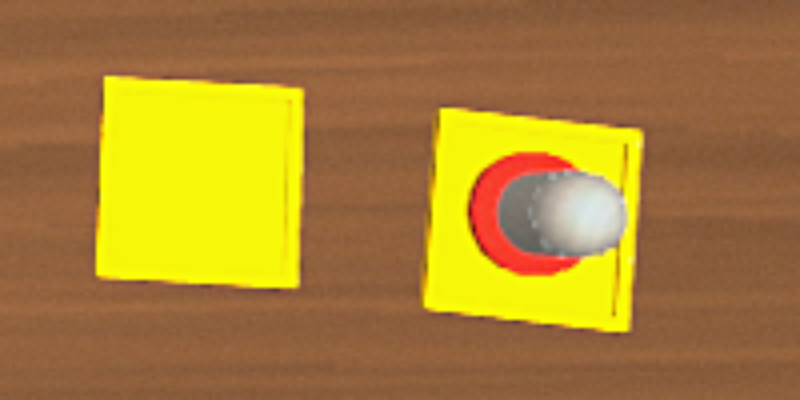

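The crop confirms it: the right-hand yellow tray (crop 535,215; full image 484,290) has a rim and holds the red stake. The left-hand one (400,281) is the look-alike, so I'll leave it alone. First move: red stake to the spare tray.

```bash
cat > m.py <<'E'
from rig import *
import numpy as np
UP,G=.27,.098
TR=dict(red=(.624,.177),yellow=(.431,-.251),green=(.644,-.131),blue=(.4335,.250),spare=(.468,.0175))
def rot(p):
    best=None
    for a in np.radians(range(-180,180,15)):
        y=np.array([np.cos(a),np.sin(a),0]); z=np.array([0,0,-1.]); R=np.c_[np.cross(y,z),y,z]
        q=planner.ik([*p,G],R)
        if q is None or planner.ik([*p,UP],R) is None: continue
        s=abs(q[5])
        if best is None or s<best[0]: best=(s,R)
    return best[1]
def pick(p):
    R=rot(p); effector.gripper_to(.085)
    r.move_ptp([*p,UP],R); r.line_to([*p,G+.05],feed=.2)
    hit=r.line_to([*p,G],feed=.08,until_force=8)
    effector.gripper_to(.02,50); w=sensors.get_state()["gripper_width"]
    print("pick",p,"hit",hit,"w",round(w,4),flush=True)
    assert not hit and .030<w<.038
    r.line_to([*p,UP],feed=.2); s=sensors.get_state(); print(" lifted w",round(s["gripper_width"],4),"F",np.round(s["force"],1),flush=True)
    assert s["gripper_width"]>.03
def place(p):
    r.move_ptp([*p,UP],rot(p)); r.line_to([*p,G+.012],feed=.15); r.hold(.2)
    hit=r.line_to([*p,G-.003],feed=.02,until_force=3)
    s=sensors.get_state(); print("place",p,"hit",hit,"z",round(s["ee_pos"][2],4),"F",np.round(s["force"],1),flush=True)
    effector.gripper_to(.085); r.line_to([*p,UP],feed=.2); print(" t",sensors.get_state()["time"],flush=True)
E
python3 - <<'E'
from m import *; import cv2
pick((.435,-.248)); place(TR["spare"])
r.move_ptp([.55,.15,UP+.03],rot((.55,.15)))
cv2.imwrite("pics/s1.png",eyes.capture("scene")["frame"])
E
```

```text
pick (0.435, -0.248) hit False w 0.0328
 lifted w 0.033 F [-1.2  0.2 -4.5]
place (0.468, 0.0175) hit True z 0.0987 F [-0.8 -0.1  5.7]
 t 9.4667
```

View pics/s1.png

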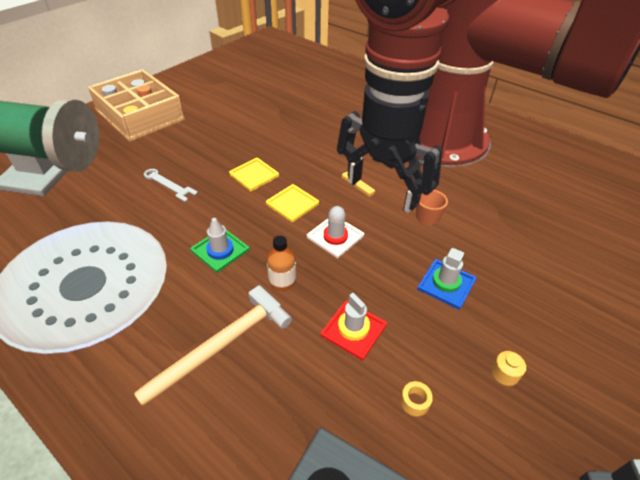

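The red stake stands upright in the white tray (336,235), and everything else is untouched. Next I finish the first swap.

Run:
```python
from m import *; import cv2
pick((.620,.1745)); place(TR["yellow"])
pick(TR["spare"]); place(TR["red"])
r.move_ptp([.5,-.05,UP+.03],rot((.5,-.05)))
cv2.imwrite("pics/s2.png",eyes.capture("scene")["frame"])
```

```text
pick (0.62, 0.1745) hit False w 0.0325
 lifted w 0.0325 F [-0.1  0.  -6. ]
place (0.431, -0.251) hit True z 0.0986 F [-0.8  0.3  5.5]
 t 19.1583
pick (0.468, 0.0175) hit False w 0.0329
 lifted w 0.0329 F [-0.9 -0.3 -5.1]
place (0.624, 0.177) hit True z 0.0985 F [-0.5  0.6  4.8]
 t 27.9583
```

View pics/s2.png

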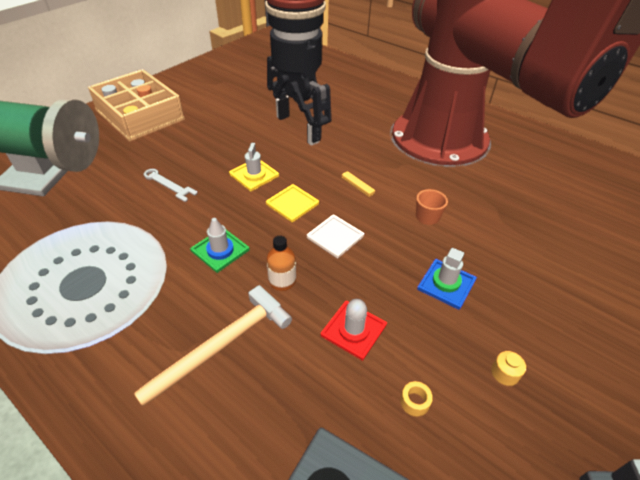

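The yellow stake stands in the right yellow tray (253,172) and the red stake in the red tray (355,325). The white tray is empty and the bottle is upright (281,262). Next is the second swap.

Run:
```python
from m import *; import cv2
pick((.644,-.1285)); place(TR["spare"])
pick((.433,.249)); place(TR["green"])
pick(TR["spare"]); place(TR["blue"])
r.set_joints([-83.52,5.964,5.575,89.605,0,77.527])
c=eyes.capture("top"); cv2.imwrite("pics/t3.png",c["frame"]); cv2.imwrite("pics/s3.png",eyes.capture("scene")["frame"])
```

```text
pick (0.644, -0.1285) hit False w 0.0328
 lifted w 0.0324 F [ 0.6  0.3 -5.5]
place (0.468, 0.0175) hit True z 0.0987 F [-0.6  0.   5. ]
 t 37.4833
pick (0.433, 0.249) hit False w 0.0328
 lifted w 0.0327 F [ 0.5 -0.1 -3.6]
place (0.644, -0.131) hit True z 0.0986 F [ 0.1 -0.1  4.4]
 t 46.875
pick (0.468, 0.0175) hit False w 0.0328
 lifted w 0.0332 F [-0.4  0.1 -4.9]
place (0.4335, 0.25) hit True z 0.0985 F [-1.  -0.8  6.1]
 t 55.5833
```

View pics/s3.png

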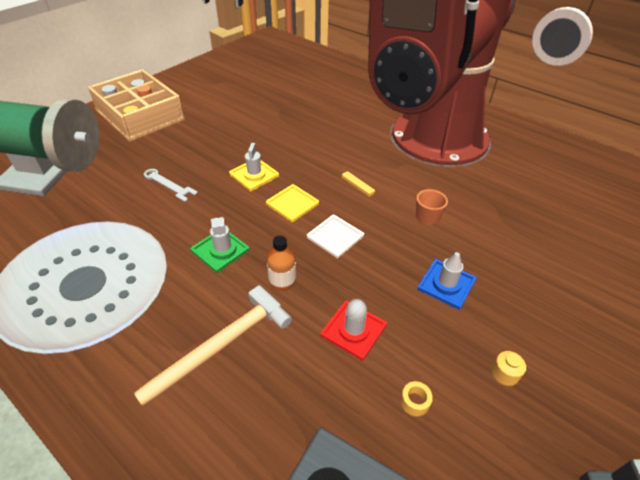

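View pics/t3.png

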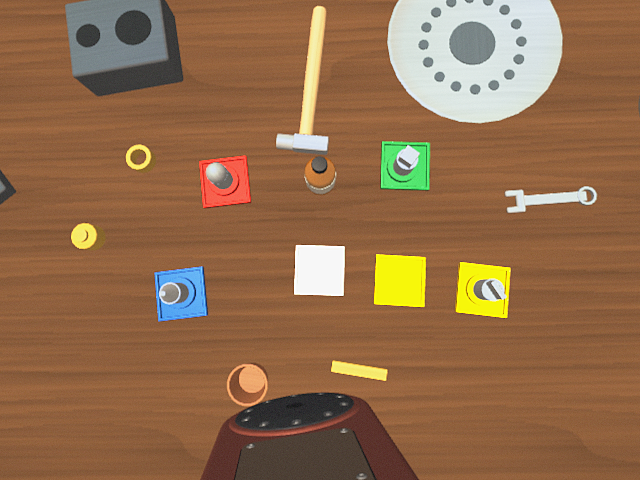

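Both views show all four stakes upright in trays of their own colour: top view red (224,181), green (405,165), blue (180,293) and yellow (484,290). The white tray is empty (319,270) and the bottle is standing (320,174).

```bash
python3 -c "from rig import *; print(sign_off())"
```

```text
the job is handed in; nothing more can be done
None
```

The job is handed in: all four stakes stand upright in the trays matching their feet, the white tray is empty, the oil bottle is still upright, and the last placement finished at about 56 s.

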